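# Pack the blue-dot case tray

### The arm

A 7-joint arm with a two-finger parallel gripper is mounted at the origin on a cart in front of the work surface, level with it; the furniture and walls round the work are solid. World frame = base frame: x ahead of the robot, y to its left, z up, the work surface at z = 0. Lengths are in m, angles in degrees, forces in N, time in s.
With the tool pointing down it reaches from about 0.4 to 0.875 m from the base axis. Payload 6.5 kg.
Tool frame: the origin (TCP) lies midway between the tips of the shut fingers; the grasp point (between the pads) lies 19 mm behind it; z points along the fingers, y is the line along which they close (so a half turn about z gives the same grasp; the last joint's range is limited). The gripper opens to 88 mm and grips with 3 to 60 N. Pads are 18 mm wide; open, the fingers measure 123 mm over their backs; the gripper's body (75 mm by 187 mm) begins 45 mm behind the grasp point.
Start: joints at [-80.111, 30.733, -0.252, 88.115, 0.149, 61.152, -4.079], TCP at [0.154, 0.632, 0.239] pointing down, gripper open.
Joint ranges: [-154.64, 154.64], [-21.42, 123.67], [-72.66, 72.17], [13.99, 137.28], [-74.86, 254.86], [10.95, 109.41], [-158.01, 158.01]. Speed limits (degrees/s): [136.94, 136.94, 180, 180, 180, 180, 180].

### API

Orientations are given as a 3x3 rotation matrix whose columns are the frame's x, y, z axes.
In Python, from plant import readout, cams, order gives the robot as it stands. The module is installed in compiled form; this text tells all that it offers.
- The arm moves only by the tool carry_out, never from a script. Its argument "plan" is a list that holds one entry, the list of rows, each a list of 7 numbers: the finger opening in m, from 0 to 0.0881, then the shift along the tool's x, y, z in m, then the turn, a rotation vector about the tool's x, y, z in degrees. A call has 1 to 5 rows; each row shifts and turns the commanded pose from where the row before left it, along the tool's axes as they then stand; what a row does not reach is not made up. A row lasts 1/8 s, in which the tool goes at most 62.5 mm and 10.7 degrees, less where a joint would pass 70% of its speed; a pose out of reach is approached as far as the arm can. A call with a gripper value outside its range is refused whole. The fingers move at their own pace and stop on an object; "grip_force" is the grip in N (left out, the last holds). Time passes only in rows, so rows that do not move let the fingers close. It gives the time, the measured TCP pose, the force, the opening and the grip force at its end, in the units of the state.
- readout.get_state(): the state, without advancing time (a new reading comes with each control period).
- cams.read_camera(name): name is "scene" or "top"; returns (picture, depth): 384x512x3 uint8, red, green, blue; 384x512 float32, m along the optical axis (not along the pixel's ray), 0 where there is no reading.
- cams.get_calibration(name): a dict with "fx", "fy", "cx", "cy" (pixels), "dist" ([k1, k2, p1, p2, k3] as OpenCV has them; the pictures are not rectified), "R" (3x3) and "t" (3): a world point X has camera coordinates R X + t. Camera axes: x right, y down, z forward; pixel columns grow to the right and rows downward; lengths in m; the calibration is good to about 2 mm. A picture is of the moment at which its call begins. get_calibration takes no time and is no camera call.
- order.close_job(): hands the job in; it is judged then, once.
The state is a dict: "clock": time; "joint_positions": joint angles; "qvel": joint speeds; "tau": joint torques, N m; "ee_pos": TCP position; "orientation": TCP orientation; "contact_force": force on the tool from outside, world axes, zero at the start; "wrist_torque": the same for the moment, N m; "gripper_width": finger opening in m; "grasp_force": force on a finger pad.
Only numpy, scipy, OpenCV 4.12 (cv2) and the standard library are available. Lean on these libraries where they do the work, as an engineer would, in place of code of your own. Each camera call takes 0.05 s, during which the arm holds its last target. There are 200 camera calls.

### The job

Pack the blue case tray for the blue-dot case. Put the two plaster jaw models with a blue dot flat into its large bay, side by side along the bay, the straight heels together in the middle and the rounded arches pointing outwards to the two side walls; stand the cream-lidded pot upright in the pocket with the cream ring and the orange-lidded pot in the pocket with the orange ring. The red-dot model and the red-lidded pot belong to another case: leave them where they lie; lower the plaster models into place, do not drop them or tip them over.

Things in the scene. Friction and masses are not known exactly. Their poses are not given: they have to be found in the camera images.
- case_tray: blue tray, fixed, 158 (x) x 130 (y) mm; origin centre of underside, z up. Floor top z=3, lip 5 thick, 8 high (mm). Rib 4 wide, top z=7, at x=-12. Large bay for the models: x -10 to 74, y -60 to 60; good model centres x=32, y=+29 and -29, fronts to +y and -y, either model on either side. Pockets: rings 22 inner radius, top z=7: cream at x=-47 y=34, orange at x=-47 y=-34.
- model_a: off-white plaster jaw model (arch of teeth on a flat base), blue dot inside the arch; 48 mm heel to front, 61 mm across, 24 mm high, only the base (lowest 16 mm) is solid. Grip it across its width (y), 12 mm from the origin towards the heel, where the sides are straight. Origin: centre of underside, z up; -x to the rounded front of the arch, +x to the straight heel. To be packed.
- model_a_front (a point): foremost point of this model's rounded arch, 24 mm to -x of the model's origin and 8 mm up
- model_b: off-white plaster jaw model (arch of teeth on a flat base), blue dot inside the arch; 50 mm heel to front, 63 mm across, 24 mm high, only the base (lowest 16 mm) is solid. Grip it across its width (y), 12 mm from the origin towards the heel, where the sides are straight. Origin: centre of underside, z up; -x to the rounded front of the arch, +x to the straight heel. To be packed.
- model_b_front (a point): foremost point of this model's rounded arch, 25 mm to -x of the model's origin and 8 mm up
- model_red: off-white plaster jaw model (arch of teeth on a flat base), red dot inside the arch; 46 mm heel to front, 58 mm across, 24 mm high, only the base (lowest 16 mm) is solid. Grip it across its width (y), 12 mm from the origin towards the heel, where the sides are straight. Origin: centre of underside, z up; -x to the rounded front of the arch, +x to the straight heel. Another case: leave alone.
- pot_cream: round paste pot, white, cream screw lid, 32 mm diameter, 21 mm high, lid from 12 mm up. Origin: centre of the underside, z up. To be packed.
- pot_orange: round paste pot, white, orange screw lid, 32 mm diameter, 21 mm high, lid from 12 mm up. Origin: centre of the underside, z up. To be packed.
- pot_red: round paste pot, white, dark red screw lid, 32 mm diameter, 21 mm high, lid from 12 mm up. Origin: centre of the underside, z up. Another case: leave alone.

How it is judged (in metres and radians):
At the end, for the whole second after the job is handed in: Both blue-dot models flat in the bay, one per half: x within 13 mm of 32, y 16 to 38 mm from the middle, arch front over 36 mm out on that side. Cream and orange pots upright, within 9 mm in x and y of their own rings. Red-dot model and red-lidded pot within 20 mm of their start. All at rest ((((x of model_a in the frame of case_tray between 0.019 and 0.045 m and y of model_a in the frame of case_tray between 0.016 and 0.038 m and y of model_a_front in the frame of case_tray above 0.036 m) and (x of model_b in the frame of case_tray between 0.019 and 0.045 m and y of model_b in the frame of case_tray between -0.038 and -0.016 m and y of model_b_front in the frame of case_tray below -0.036 m)) or ((x of model_a in the frame of case_tray between 0.019 and 0.045 m and y of model_a in the frame of case_tray between -0.038 and -0.016 m and y of model_a_front in the frame of case_tray below -0.036 m) and (x of model_b in the frame of case_tray between 0.019 and 0.045 m and y of model_b in the frame of case_tray between 0.016 and 0.038 m and y of model_b_front in the frame of case_tray above 0.036 m))) and z of each of model_a, model_b, pot_cream, pot_orange in the frame of case_tray below 0.006 m and angle between each of model_a, model_b, pot_cream, pot_orange's own z axis and vertical below 0.1 rad and linear speed of each of model_a, model_b, pot_cream, pot_orange below 0.02 m/s and x of pot_cream in the frame of case_tray between -0.056 and -0.038 m and y of pot_cream in the frame of case_tray between 0.025 and 0.043 m and x of pot_orange in the frame of case_tray between -0.056 and -0.038 m and y of pot_orange in the frame of case_tray between -0.043 and -0.025 m and distance of each of model_red, pot_red from where it was at the start of the episode below 0.02 m); the robot touches nothing.
It fails at once if the red-dot model or the red-lidded pot is moved by more than 20 mm (distance of any of model_red, pot_red from where it was at the start of the episode above 0.02 m).
It fails at once if a blue-dot plaster model is tipped over (angle between any of model_a, model_b's own z axis and vertical above 1 rad).
It fails at once if a blue-dot plaster model is dropped from more than 4 cm ((height (world z) of model_a above 0.04 m and contact force between model_a and the fingers below 0.02 N) or (height (world z) of model_b above 0.04 m and contact force between model_b and the fingers below 0.02 N)).
It also fails if it takes over 106 s, if anything falls off the work surface, if the arm or the gripper's body presses on something with over 40 N, if the wrist force passes 120 N, or if a joint passes its speed limit or range.

## Working session

There is one attempt and no reset: what is moved stays moved. The work goes in short steps, Python scripts to look and compute and a tool call to move; the robot and the scene stay as the last step left them, time stands still between calls to the robot, and variables do not carry over. Pictures are saved under pics/ and viewed, at most 14 in all, crops included, and the job is handed in when it is done.

Besides the shell and the picture viewer there is one more tool, called as a command line: name --argument value ..., lists and objects as JSON in quotes. carry_out: Moves the arm, as the interface text tells. Its arguments: {"type":"object","properties":{"plan":{"type":"array"},"grip_force":{"type":"number"}},"required":["plan"]}

```bash
mkdir -p pics; python3 - <<'E'
from plant import readout, cams
import cv2, numpy as np
s=readout.get_state(); print({k:np.round(v,3).tolist() for k,v in s.items()})
for n in("top","scene"):
    im,d=cams.read_camera(n); np.savez(f"{n}0.npz",im=im,d=d)
    cv2.imwrite(f"pics/{n}0.png",cv2.resize(im[:,:,::-1],(800,600),interpolation=cv2.INTER_CUBIC))
    c=cams.get_calibration(n); print(n,{k:np.round(v,4).tolist() for k,v in c.items()})
E
```

```text
{'clock': 0.0, 'joint_positions': [-80.111, 30.778, -0.254, 88.169, 0.15, 61.15, -4.079], 'qvel': [0.019, -0.048, 0.075, 0.044, 0.066, 0.055, 0.055], 'tau': [-0.0, -57.096, 0.991, -25.16, -0.056, 0.018, 0.0], 'ee_pos': [0.154, 0.631, 0.238], 'orientation': [[-0.972, 0.236, -0.0], [0.236, 0.972, -0.002], [-0.0, -0.002, -1.0]], 'contact_force': [0.267, -0.855, -0.514], 'wrist_torque': [0.022, -0.011, -0.013], 'grasp_force': 0.0, 'gripper_width': 0.088}
top {'fx': 354.5567, 'fy': 354.5567, 'cx': 257.9272, 'cy': 185.6781, 'dist': [-0.0334, 0.0, 0.0, 0.0, 0.0], 'R': [[0.0187, -0.9998, -0.0013], [-0.9957, -0.0185, -0.0912], [0.0912, 0.003, -0.9958]], 't': [0.0276, 0.4726, 1.1483]}
scene {'fx': 404.6207, 'fy': 404.6207, 'cx': 259.4644, 'cy': 192.7007, 'dist': [0.0265, 0.0, 0.0, 0.0, 0.0], 'R': [[0.8928, -0.4505, -0.0005], [-0.2374, -0.4695, -0.8504], [0.3829, 0.7593, -0.5261]], 't': [-0.4203, 0.1723, 1.0693]}
```

View pics/top0.png

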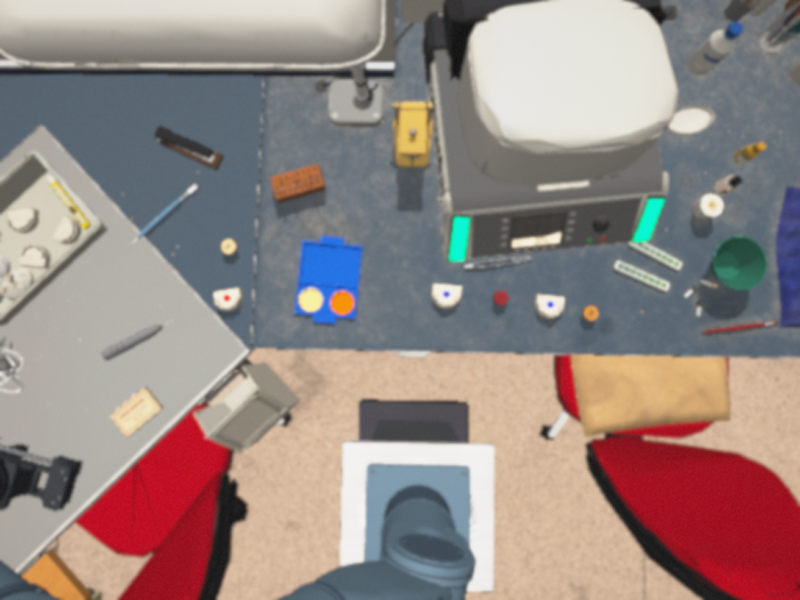

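View pics/scene0.png

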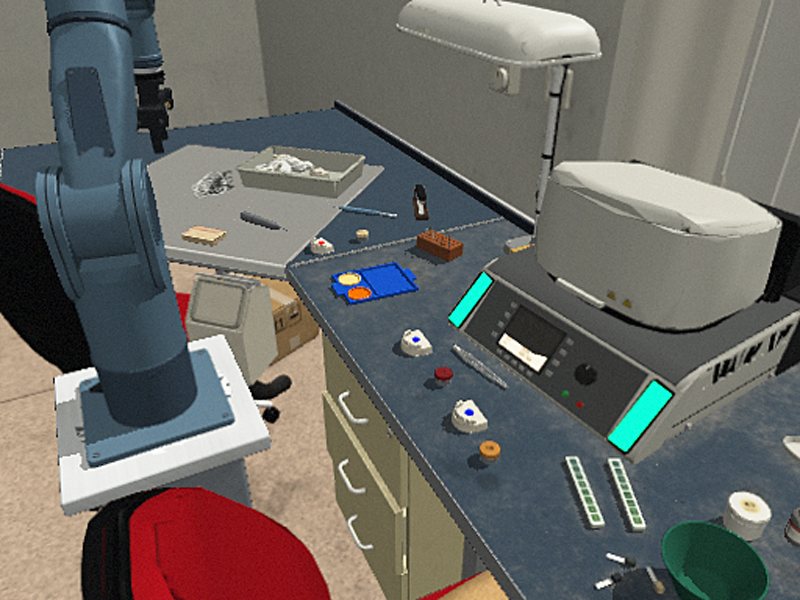

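The top view shows the tray at (330,280) with its pockets towards the robot. The blue-dot models are at (447,293) and (550,305), with the red pot between them at (501,298). The orange pot is at (591,313), the cream pot at (228,246) and the red-dot model at (227,298). The scene view agrees. Next I'll measure these.

```bash
cat > h.py <<'E'
import numpy as np, cv2
from plant import cams
def grab(n): return cams.read_camera(n)
def ray(n,uv,z):
    c=cams.get_calibration(n);K=np.array([[c["fx"],0,c["cx"]],[0,c["fy"],c["cy"]],[0,0,1]])
    p=cv2.undistortPoints(np.float64(uv).reshape(-1,1,2),K,np.array(c["dist"])).reshape(-1,2)
    R=np.array(c["R"]);t=np.array(c["t"]);o=-R.T@t
    d=np.c_[p,np.ones(len(p))]@R
    return o+d*((np.reshape(z,(-1,1))-o[2])/d[:,2:])
def proj(n,X):
    c=cams.get_calibration(n);K=np.array([[c["fx"],0,c["cx"]],[0,c["fy"],c["cy"]],[0,0,1]])
    return cv2.projectPoints(np.float64(X).reshape(-1,1,3),cv2.Rodrigues(np.array(c["R"]))[0],np.array(c["t"]),K,np.array(c["dist"]))[0].reshape(-1,2)
def rectify(n,im,x0,x1,y0,y1,z,ppm=1000):
    # metric map at height z; row 0 = x1 (far), col 0 = y1 (left)
    H=int((x1-x0)*ppm);W=int((y1-y0)*ppm)
    r,c=np.mgrid[:H,:W]; X=np.stack([x1-r/ppm,y1-c/ppm,np.full(r.shape,z)],-1)
    m=proj(n,X.reshape(-1,3)).reshape(H,W,2).astype(np.float32)
    return cv2.remap(im,m[...,0],m[...,1],cv2.INTER_CUBIC)
E
python3 - <<'E'
from h import *
ims={n:np.load(f"{n}0.npz")["im"] for n in("top","scene")}
ds={n:np.load(f"{n}0.npz")["d"] for n in("top","scene")}
def cents(n,lo,hi,amin=6):
    hsv=cv2.cvtColor(ims[n],cv2.COLOR_RGB2HSV)
    m=cv2.inRange(hsv,lo,hi);k,l,s,c=cv2.connectedComponentsWithStats(m)
    return [(c[i],s[i][4]) for i in range(1,k) if s[i][4]>=amin]
for nm,lo,hi,z in(("blue",(112,140,90),(125,255,255),.018),("orange",(8,150,120),(17,255,255),.021),("cream",(18,60,150),(32,200,255),.021),("red",(172,110,70),(180,255,255),.02),("red2",(0,150,70),(6,255,255),.02)):
    for n in("top","scene"):
        for c,a in cents(n,lo,hi):
            X=ray(n,[c],z)[0]
            if .35<X[0]<.8 and -.5<X[1]<.6: print(nm,n,c.round(1),a,X.round(4))
# overview rectified at z=.01
A=[rectify(n,ims[n],.38,.68,-.45,.45,.016,880)[:,:,::-1] for n in("top","scene")]
cv2.imwrite("pics/rect.png",np.vstack(A))
E
```

```text
blue scene [265.7 216.8] 11 [ 0.465  -0.0527  0.018 ]
blue scene [300.1 263.6] 17 [ 0.4479 -0.2735  0.018 ]
orange top [190.2 116.2] 372 [0.703  0.2691 0.021 ]
orange top [218.6 193.3] 137 [0.4445 0.1656 0.021 ]
orange top [377.5 200.3] 56 [ 0.431  -0.3591  0.021 ]
orange scene [278.7 152.4] 77 [0.7064 0.3025 0.021 ]
orange scene [290.1 155.7] 27 [0.7314 0.2582 0.021 ]
orange scene [229.5 187.2] 82 [0.4344 0.1478 0.021 ]
orange scene [313.2 286.9] 104 [ 0.4309 -0.3591  0.021 ]
cream top [145.9 157.5] 76 [0.5596 0.412  0.021 ]
cream top [198.3 191.7] 152 [0.4485 0.2329 0.021 ]
cream scene [231.7 148.5] 26 [0.5588 0.4158 0.021 ]
cream scene [223.3 178.2] 81 [0.4393 0.2125 0.021 ]
cream scene [336.2 223.4] 9 [ 0.6287 -0.1771  0.021 ]
red top [320.1 190.3] 62 [ 0.4606 -0.1692  0.02  ]
red scene [284.3 237.8] 41 [ 0.4631 -0.1666  0.02  ]
red2 scene [205.5 155. ] 6 [0.4477 0.4102 0.02  ]
red2 scene [282.7 239. ] 22 [ 0.4566 -0.169   0.02  ]
red2 scene [370.4 258.4] 13 [ 0.6175 -0.3392  0.02  ]
```

View pics/rect.png

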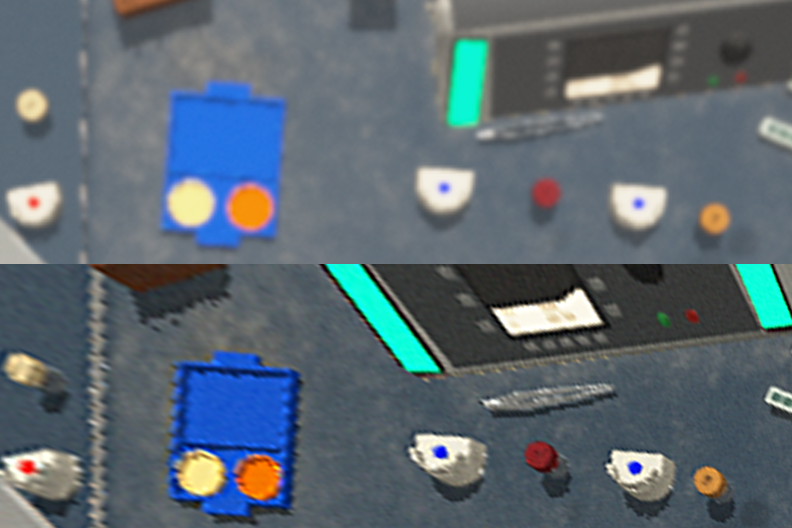

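Both blue-dot models have their heels away from the robot and their fronts towards it. The tray is turned a few degrees. Next: subpixel poses.

```bash
cat > meas.py <<'E'
from h import *
def disc(n,im,lo,hi,z,near,r=.03):
    m=cv2.inRange(cv2.cvtColor(im,cv2.COLOR_RGB2HSV),lo,hi);k,l,s,c=cv2.connectedComponentsWithStats(m)
    X=[ray(n,[c[i]],z)[0] for i in range(1,k) if s[i][4]>5]
    X=[x[:2] for x in X if np.hypot(*(x[:2]-near))<r]
    return X
def model(n,im,near,z=.008,h=.06):
    # metric patch 0.5 mm/px at z, light-mask contour
    x,y=near;P=2000
    p=rectify(n,im,x-h,x+h,y-h,y+h,z,P);hsv=cv2.cvtColor(p,cv2.COLOR_RGB2HSV)
    m=cv2.inRange(hsv,(0,0,135),(180,70,255))|cv2.inRange(hsv,(112,140,80),(130,255,255))
    m=cv2.morphologyEx(m,cv2.MORPH_CLOSE,np.ones((15,15)))
    cs,_=cv2.findContours(m,cv2.RETR_EXTERNAL,cv2.CHAIN_APPROX_NONE)
    c=max(cs,key=cv2.contourArea)[:,0,:]
    return np.c_[x+h-c[:,1]/P,y+h-c[:,0]/P]
E
python3 - <<'E'
from meas import *
ims={n:np.load(f"{n}0.npz")["im"] for n in("top","scene")}
for n in ims:
    c=cams.get_calibration(n);print(n,"cam at",(-np.array(c["R"]).T@c["t"]).round(3))
    cr=disc(n,ims[n],(18,60,150),(32,200,255),.004,(.44,.225));og=disc(n,ims[n],(8,150,120),(17,255,255),.004,(.44,.16))
    v=cr[0]-og[0];th=np.degrees(np.arctan2(-v[0],v[1]));mid=(cr[0]+og[0])/2
    e=np.array([np.cos(np.radians(th)),np.sin(np.radians(th))]);print(" rings",cr,og,"dist",np.hypot(*v).round(4),"tray yaw",th.round(1),"origin",(mid+.047*e).round(4))
    # tray lip outline
    m=cv2.inRange(cv2.cvtColor(ims[n],cv2.COLOR_RGB2HSV),(100,170,90),(120,255,255))
    cs,_=cv2.findContours(m,cv2.RETR_EXTERNAL,cv2.CHAIN_APPROX_NONE);c=max(cs,key=cv2.contourArea)
    q=ray(n,c[:,0,:].astype(float),.006)[:,:2].astype(np.float32);r=cv2.minAreaRect(q);print(" tray rect",np.round(r[0],4),np.round(r[1],4),round(r[2],1))
    for nm,near in(("A",(.46,-.055)),("B",(.445,-.274))):
        q=model(n,ims[n],near).astype(np.float32);r=cv2.minAreaRect(q)
        hull=cv2.convexHull(q)[:,0];L=[(np.hypot(*(hull[i]-hull[i-1])),i) for i in range(len(hull))]
        # heel line: points within 2 mm of far extent, over the central part
        f=q[(q[:,0]>q[:,0].max()-.012)&(abs(q[:,1]-q[:,1].mean())<.02)];f=f[f[:,0]>np.median(q[:,0])]
        k=np.polyfit(f[:,1],f[:,0],1)
        print(" ",nm,"rect",np.round(r[0],4),np.round(r[1],4),round(r[2],1),"ext x",q[:,0].min(),q[:,0].max(),"y",q[:,1].min(),q[:,1].max(),"heel yaw",np.degrees(np.arctan(-k[0])).round(1))
E
```

```text
top cam at [0.365 0.033 1.187]
 rings [array([0.44970916, 0.23579926])] [array([0.44564312, 0.16753496])] dist 0.0684 tray yaw -3.4 origin [0.4946 0.1989]
 tray rect [0.4942 0.1978] [0.1264 0.183 ] 85.8
  A rect [ 0.4656 -0.0549] [0.0695 0.0537] 84.3 ext x 0.439 0.494 y -0.091 -0.021 heel yaw -5.1
  B rect [ 0.4468 -0.2767] [0.0669 0.0518] 84.9 ext x 0.421 0.474 y -0.311 -0.244 heel yaw -4.6
scene cam at [ 0.007 -0.92   0.709]
 rings [array([0.45000671, 0.24046663])] [array([0.44500367, 0.17416682])] dist 0.0665 tray yaw -4.3 origin [0.4944 0.2038]
 tray rect [0.4942 0.2016] [0.1403 0.1862] 85.8
  A rect [ 0.4657 -0.0475] [0.09   0.0535] 79.6 ext x 0.436 0.493 y -0.0935 -0.0035 heel yaw -4.6
  B rect [ 0.4468 -0.2685] [0.0786 0.0507] 84.7 ext x 0.4195 0.4745 y -0.3085 -0.23 heel yaw -5.3
```

```bash
cat > go.py <<'E'
import sys,numpy as np
from plant import readout
from scipy.spatial.transform import Rotation as Ro
# go.py x y z yaw(of tool y, world) n opening
a=list(map(float,sys.argv[1:]));s=readout.get_state();p=np.array(s["ee_pos"]);R=np.array(s["orientation"])
yaw=np.degrees(np.arctan2(R[1,1],R[0,1]));d=np.array(a[:3])-p;t=-((a[3]-yaw+180)%360-180);n=int(a[4])
print("clock",round(s["clock"],2),"tcp",p.round(4),"yaw",yaw.round(1),"tilt",np.degrees(np.arccos(-R[2,2])).round(2),"w",round(s["gripper_width"],4),"j7",np.round(s["joint_positions"][6],0),"F",np.round(s["contact_force"],1),"d",d.round(4),"turn",t.round(1))
for i in range(n):
    Ri=R@Ro.from_rotvec([0,0,np.radians(t*i/n)]).as_matrix()
    print([a[5]]+(Ri.T@d/n).round(4).tolist()+[0,0,round(t/n,2)])
E
python3 go.py .559 .413 .1 76 10 .07
```

```text
clock 0.1 tcp [0.1536 0.631  0.238 ] yaw 76.3 tilt 0.09 w 0.0882 j7 -4.0 F [ 0.7 -0.1 -0.5] d [ 0.4054 -0.218  -0.138 ] turn 0.3
[0.07, -0.0445, -0.0116, 0.0138, 0, 0, np.float64(0.03)]
[0.07, -0.0445, -0.0116, 0.0138, 0, 0, np.float64(0.03)]
[0.07, -0.0446, -0.0115, 0.0138, 0, 0, np.float64(0.03)]
[0.07, -0.0446, -0.0115, 0.0138, 0, 0, np.float64(0.03)]
[0.07, -0.0446, -0.0115, 0.0138, 0, 0, np.float64(0.03)]
[0.07, -0.0446, -0.0115, 0.0138, 0, 0, np.float64(0.03)]
[0.07, -0.0446, -0.0114, 0.0138, 0, 0, np.float64(0.03)]
[0.07, -0.0446, -0.0114, 0.0138, 0, 0, np.float64(0.03)]
[0.07, -0.0446, -0.0114, 0.0138, 0, 0, np.float64(0.03)]
[0.07, -0.0446, -0.0114, 0.0138, 0, 0, np.float64(0.03)]
```

carry_out --plan '[[[0.07,-0.0445,-0.0115,0.01,0,0,0],[0.07,-0.0445,-0.0115,0.01,0,0,0],[0.07,-0.0445,-0.0115,0.014,0,0,0],[0.07,-0.0445,-0.0115,0.014,0,0,0],[0.07,-0.0445,-0.0115,0.014,0,0,0]]]' --grip_force 20

```text
clock: 0.72
ee_pos: [0.3574, 0.522, 0.1759]
orientation: [[-0.972, 0.236, -0.0], [0.236, 0.972, -0.001], [0.0, -0.001, -1.0]]
contact_force: [0.4, 0.5, 0.1]
gripper_width: 0.0694
grasp_force: 0.0
```

carry_out --plan '[[[0.07,-0.0445,-0.0115,0.015,0,0,0],[0.07,-0.0445,-0.0115,0.015,0,0,0],[0.07,-0.0445,-0.0115,0.015,0,0,0],[0.07,-0.0445,-0.0115,0.015,0,0,0],[0.07,-0.0445,-0.0115,0.015,0,0,0]]]'

```text
clock: 1.35
ee_pos: [0.5599, 0.4136, 0.1008]
orientation: [[-0.972, 0.236, -0.001], [0.236, 0.972, -0.0], [0.001, -0.001, -1.0]]
contact_force: [-1.2, 0.1, 0.2]
gripper_width: 0.0696
grasp_force: 0.0
```

```bash
python3 go.py .559 .413 .009 76 3 .07
```

```text
clock 1.35 tcp [0.5599 0.4136 0.1008] yaw 76.3 tilt 0.04 w 0.0696 j7 38.0 F [-1.2  0.1  0.2] d [-0.0009 -0.0006 -0.0918] turn 0.3
[0.07, 0.0002, -0.0003, 0.0306, 0, 0, np.float64(0.11)]
[0.07, 0.0002, -0.0003, 0.0306, 0, 0, np.float64(0.11)]
[0.07, 0.0002, -0.0003, 0.0306, 0, 0, np.float64(0.11)]
```

carry_out --plan '[[[0.07,0.001,-0.001,0.035,0,0,0],[0.07,0,0,0.035,0,0,0],[0.07,0,0,0.015,0,0,0],[0.07,0,0,0.007,0,0,0],[0.02,0,0,0,0,0,0]]]'

```text
clock: 1.98
ee_pos: [0.558, 0.4142, 0.0103]
orientation: [[-0.972, 0.236, 0.001], [0.236, 0.972, 0.0], [-0.001, 0.001, -1.0]]
contact_force: [0.2, -0.1, 0.8]
gripper_width: 0.0618
grasp_force: 0.0
```

carry_out --plan '[[[0.02,0,0,0,0,0,0],[0.02,0,0,0,0,0,0],[0.02,0,0,0,0,0,0],[0.02,0,0,0,0,0,0]]]'

```text
clock: 2.48
ee_pos: [0.5579, 0.414, 0.0102]
orientation: [[-0.972, 0.236, 0.0], [0.236, 0.972, 0.0], [-0.0, 0.0, -1.0]]
contact_force: [-1.1, -0.9, 2.9]
gripper_width: 0.0292
grasp_force: 20.0
```

```bash
python3 go.py .559 .413 .07 76 1 .02; python3 go.py .45 .2362 .009 0 1 .02|tail -1
```

```text
clock 2.48 tcp [0.5579 0.414  0.0102] yaw 76.3 tilt 0.03 w 0.0292 j7 38.0 F [-1.1 -0.9  2.9] d [ 0.0011 -0.001   0.0598] turn 0.3
[0.02, -0.0013, -0.0007, -0.0598, 0, 0, np.float64(0.32)]
[0.02, 0.0628, -0.1982, 0.0011, 0, 0, np.float64(76.32)]
```

carry_out --plan '[[[0.02,0,0,-0.02,0,0,0],[0.02,0,0,-0.03,0,0,0],[0.02,0,0,-0.02,0,0,0]]]'

```text
clock: 2.85
ee_pos: [0.5585, 0.4144, 0.0824]
orientation: [[-0.972, 0.237, 0.002], [0.237, 0.972, 0.002], [-0.002, 0.002, -1.0]]
contact_force: [-0.3, -0.1, -0.7]
gripper_width: 0.0291
grasp_force: 20.0
```

```bash
python3 - <<'E'
from h import *
im,d=grab("scene");u,v=proj("scene",[[.558,.414,.08]])[0].astype(int);print(u,v)
cv2.imwrite("pics/c1.png",cv2.resize(im[max(v-60,0):v+50,u-70:u+70,::-1],None,fx=5,fy=5,interpolation=cv2.INTER_CUBIC))
E
python3 go.py .45 .2362 .08 -4 10 .02
```

```text
231 134
clock 2.9 tcp [0.5596 0.4153 0.0848] yaw 76.3 tilt 0.33 w 0.0292 j7 38.0 F [1.1 0.6 1.3] d [-0.1096 -0.1791 -0.0048] turn 80.3
[0.02, 0.0064, -0.02, 0.0004, 0, 0, np.float64(8.03)]
[0.02, 0.0036, -0.0207, 0.0004, 0, 0, np.float64(8.03)]
[0.02, 0.0006, -0.021, 0.0004, 0, 0, np.float64(8.03)]
[0.02, -0.0023, -0.0209, 0.0004, 0, 0, np.float64(8.03)]
[0.02, -0.0052, -0.0203, 0.0004, 0, 0, np.float64(8.03)]
[0.02, -0.008, -0.0194, 0.0004, 0, 0, np.float64(8.03)]
[0.02, -0.0106, -0.0181, 0.0004, 0, 0, np.float64(8.03)]
[0.02, -0.0131, -0.0165, 0.0004, 0, 0, np.float64(8.03)]
[0.02, -0.0152, -0.0145, 0.0004, 0, 0, np.float64(8.03)]
[0.02, -0.0171, -0.0122, 0.0004, 0, 0, np.float64(8.03)]
```

View pics/c1.png

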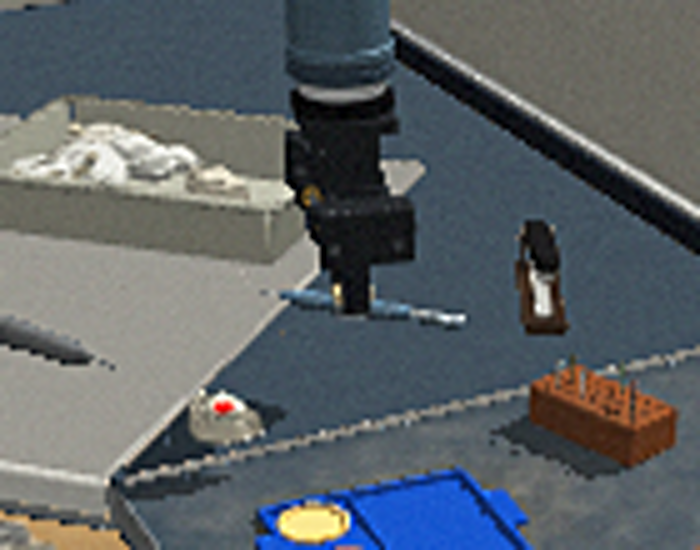

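The view shows the cream pot held between the fingers at (350,300), sticking out evenly on both sides. Next I'll carry it to its pocket.

carry_out --plan '[[[0.02,0.006,-0.02,0,0,0,8],[0.02,0.004,-0.021,0,0,0,8],[0.02,0.001,-0.021,0,0,0,8],[0.02,-0.002,-0.021,0,0,0,8],[0.02,-0.005,-0.02,0,0,0,8]]]'

```text
clock: 3.52
ee_pos: [0.5018, 0.3241, 0.0798]
orientation: [[-0.589, 0.808, -0.0], [0.808, 0.589, 0.0], [0.0, 0.0, -1.0]]
contact_force: [0.0, 0.3, -0.3]
gripper_width: 0.0293
grasp_force: 20.0
```

carry_out --plan '[[[0.02,-0.008,-0.019,0,0,0,8],[0.02,-0.011,-0.018,0,0,0,8],[0.02,-0.013,-0.016,0,0,0,8],[0.02,-0.015,-0.014,0,0,0,8],[0.02,-0.017,-0.012,0,0,0,8]]]'

```text
clock: 4.15
ee_pos: [0.4491, 0.2351, 0.0799]
orientation: [[0.069, 0.998, 0.0], [0.998, -0.069, 0.0], [0.0, 0.0, -1.0]]
contact_force: [-0.2, -0.4, 0.2]
gripper_width: 0.0292
grasp_force: 20.0
```

```bash
python3 go.py .45 .2362 .014 -4 3 .02
```

```text
clock 4.15 tcp [0.4491 0.2351 0.0799] yaw -3.9 tilt 0.02 w 0.0292 j7 -18.0 F [-0.2 -0.4  0.2] d [ 0.0009  0.0011 -0.0659] turn 0.1
[0.02, 0.0004, 0.0003, 0.022, 0, 0, np.float64(0.02)]
[0.02, 0.0004, 0.0003, 0.022, 0, 0, np.float64(0.02)]
[0.02, 0.0004, 0.0003, 0.022, 0, 0, np.float64(0.02)]
```

carry_out --plan '[[[0.02,0.001,0.001,0.03,0,0,0],[0.02,0,0,0.02,0,0,0],[0.02,0,0,0.01,0,0,0],[0.02,0,0,0.006,0,0,0],[0.02,0,0,0,0,0,0]]]'

```text
clock: 4.78
ee_pos: [0.4508, 0.2365, 0.0139]
orientation: [[0.064, 0.998, 0.0], [0.998, -0.064, 0.0], [0.0, 0.0, -1.0]]
contact_force: [-0.3, 0.2, -1.0]
gripper_width: 0.0291
grasp_force: 20.0
```

carry_out --plan '[[[0.045,0,0,0,0,0,0],[0.045,0,0,0,0,0,0],[0.045,0,0,-0.01,0,0,0],[0.045,0,0,-0.04,0,0,0],[0.085,0,0,-0.05,0,0,0]]]'

```text
clock: 5.4
ee_pos: [0.45, 0.236, 0.1149]
orientation: [[0.064, 0.998, -0.001], [0.998, -0.064, -0.001], [-0.001, -0.001, -1.0]]
contact_force: [0.6, -0.1, -0.0]
gripper_width: 0.053
grasp_force: 0.0
```

```bash
python3 go.py .4776 -.0555 .11 85 10 .085
```

```text
clock 5.4 tcp [0.45   0.236  0.1149] yaw -3.7 tilt 0.09 w 0.053 j7 -19.0 F [ 0.6 -0.1 -0. ] d [ 0.0276 -0.2915 -0.0049] turn -88.7
[0.085, -0.0289, 0.0046, 0.0005, 0, 0, np.float64(-8.87)]
[0.085, -0.0293, 0.0001, 0.0005, 0, 0, np.float64(-8.87)]
[0.085, -0.029, -0.0044, 0.0005, 0, 0, np.float64(-8.87)]
[0.085, -0.0279, -0.0088, 0.0005, 0, 0, np.float64(-8.87)]
[0.085, -0.0262, -0.013, 0.0005, 0, 0, np.float64(-8.87)]
[0.085, -0.0239, -0.0169, 0.0005, 0, 0, np.float64(-8.87)]
[0.085, -0.021, -0.0204, 0.0005, 0, 0, np.float64(-8.87)]
[0.085, -0.0176, -0.0234, 0.0005, 0, 0, np.float64(-8.87)]
[0.085, -0.0138, -0.0258, 0.0005, 0, 0, np.float64(-8.87)]
[0.085, -0.0097, -0.0276, 0.0005, 0, 0, np.float64(-8.87)]
```

carry_out --plan '[[[0.085,-0.029,0.0046,0,0,0,-8.9],[0.085,-0.0293,0,0,0,0,-8.9],[0.085,-0.029,-0.0044,0,0,0,-8.9],[0.085,-0.028,-0.0088,0,0,0,-8.9],[0.085,-0.0262,-0.013,0,0,0,-8.9]]]'

```text
clock: 6.02
ee_pos: [0.4646, 0.0894, 0.1145]
orientation: [[-0.657, 0.753, 0.001], [0.753, 0.657, 0.0], [-0.001, 0.001, -1.0]]
contact_force: [0.5, 0.8, 0.1]
gripper_width: 0.0849
grasp_force: 0.0
```

carry_out --plan '[[[0.085,-0.024,-0.017,0,0,0,-8.9],[0.085,-0.021,-0.0204,0,0,0,-8.9],[0.085,-0.0176,-0.0234,0,0,0,-8.9],[0.085,-0.0138,-0.0258,0,0,0,-8.9],[0.085,-0.0097,-0.0276,0,0,0,-8.9]]]'

```text
clock: 6.65
ee_pos: [0.4789, -0.0565, 0.1145]
orientation: [[-0.997, 0.077, 0.001], [0.077, 0.997, -0.001], [-0.001, -0.0, -1.0]]
contact_force: [0.5, -0.4, -0.1]
gripper_width: 0.0851
grasp_force: 0.0
```

```bash
python3 go.py .4776 -.0555 .0085 85 3 .085
python3 - <<'E'
from meas import *
im,_=grab("top");print(disc("top",im,(18,60,150),(32,200,255),.024,(.45,.236)))
cv2.imwrite("pics/t1.png",cv2.resize(rectify("top",im,.38,.62,.1,.32,.006,1000)[:,:,::-1],None,fx=2,fy=2))
E
```

```text
clock 6.65 tcp [ 0.4789 -0.0565  0.1145] yaw 85.6 tilt 0.06 w 0.0851 j7 89.0 F [ 0.5 -0.4 -0.1] d [-0.0013  0.001  -0.106 ] turn 0.6
[0.085, 0.0005, 0.0003, 0.0353, 0, 0, np.float64(0.2)]
[0.085, 0.0005, 0.0003, 0.0353, 0, 0, np.float64(0.2)]
[0.085, 0.0005, 0.0003, 0.0353, 0, 0, np.float64(0.2)]
[array([0.44852972, 0.23227172])]
```

View pics/t1.png

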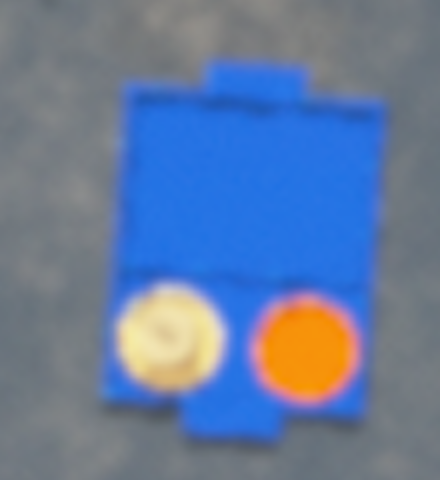

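The cream pot sits centred in its ring at about (170,338). Next is model A. The opening is wide enough, so I'll go down and close.

carry_out --plan '[[[0.085,0.0015,0.001,0.04,0,0,0.6],[0.085,0,0,0.04,0,0,0],[0.085,0,0,0.018,0,0,0],[0.085,0,0,0.008,0,0,0],[0.05,0,0,0,0,0,0]]]' --grip_force 30

```text
clock: 7.32
ee_pos: [0.4775, -0.0542, 0.008]
orientation: [[-0.996, 0.092, 0.0], [0.092, 0.996, -0.0], [-0.0, -0.0, -1.0]]
contact_force: [0.1, 0.5, 0.7]
gripper_width: 0.0772
grasp_force: 0.0
```

carry_out --plan '[[[0.05,0,0,0,0,0,0],[0.05,0,0,0,0,0,0],[0.05,0,0,0,0,0,0],[0.05,0,0,0,0,0,0]]]'

```text
clock: 7.82
ee_pos: [0.478, -0.0542, 0.0085]
orientation: [[-0.996, 0.092, 0.001], [0.092, 0.996, -0.0], [-0.001, 0.0, -1.0]]
contact_force: [-0.1, 0.2, 7.4]
gripper_width: 0.0599
grasp_force: 30.2
```

carry_out --plan '[[[0.05,0,0,-0.004,0,0,0],[0.05,0,0,-0.01,0,0,0],[0.05,0,0,-0.014,0,0,0],[0.05,0,0,0,0,0,0]]]' --grip_force 45

```text
clock: 8.32
ee_pos: [0.4783, -0.0543, 0.0371]
orientation: [[-0.996, 0.092, 0.003], [0.092, 0.996, -0.0], [-0.003, 0.0, -1.0]]
contact_force: [0.0, -0.0, 0.4]
gripper_width: 0.0595
grasp_force: 44.6
```

```bash
python3 - <<'E'
from h import *
im,d=grab("scene");u,v=proj("scene",[[.47,-.055,.05]])[0].astype(int);print(u,v)
cv2.imwrite("pics/c2.png",cv2.resize(im[v-60:v+50,u-70:u+70,::-1],None,fx=5,fy=5,interpolation=cv2.INTER_CUBIC))
E
python3 go.py .5276 .2138 .036 -4 10 .05
```

```text
267 207
clock 8.38 tcp [ 0.4779 -0.0542  0.0365] yaw 84.7 tilt 0.09 w 0.0594 j7 88.0 F [ 0.5  0.1 -0.6] d [ 0.0497  0.268  -0.0005] turn 88.7
[0.05, -0.0025, 0.0271, 0.0001, 0, 0, np.float64(8.87)]
[0.05, 0.0017, 0.0272, 0.0001, 0, 0, np.float64(8.87)]
[0.05, 0.0059, 0.0266, 0.0001, 0, 0, np.float64(8.87)]
[0.05, 0.0099, 0.0254, 0.0001, 0, 0, np.float64(8.87)]
[0.05, 0.0137, 0.0235, 0.0001, 0, 0, np.float64(8.87)]
[0.05, 0.0172, 0.0211, 0.0001, 0, 0, np.float64(8.87)]
[0.05, 0.0203, 0.0182, 0.0001, 0, 0, np.float64(8.87)]
[0.05, 0.0228, 0.0149, 0.0001, 0, 0, np.float64(8.87)]
[0.05, 0.0249, 0.0112, 0.0001, 0, 0, np.float64(8.87)]
[0.05, 0.0263, 0.0072, 0.0001, 0, 0, np.float64(8.87)]
```

View pics/c2.png

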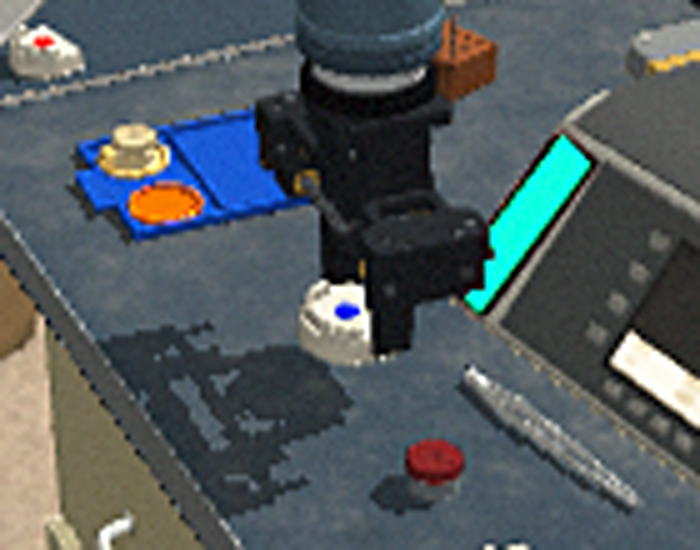

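Model A (345,320) is lifted and looks level. The cream pot stands upright in its ring at (133,150). Next I'll carry the model to the tray.

carry_out --plan '[[[0.05,-0.0025,0.027,0,0,0,8.9],[0.05,0.0017,0.0272,0,0,0,8.9],[0.05,0.0059,0.0266,0,0,0,8.9],[0.05,0.0099,0.0254,0,0,0,8.9],[0.05,0.0137,0.0235,0,0,0,8.9]]]'

```text
clock: 9.0
ee_pos: [0.5023, 0.0804, 0.0355]
orientation: [[-0.642, 0.767, -0.0], [0.767, 0.642, -0.0], [0.0, -0.0, -1.0]]
contact_force: [0.3, 0.2, -0.9]
gripper_width: 0.0595
grasp_force: 44.6
```

carry_out --plan '[[[0.05,0.0172,0.0211,0,0,0,8.9],[0.05,0.0203,0.0182,0,0,0,8.9],[0.05,0.0228,0.015,0,0,0,8.9],[0.05,0.025,0.0112,0,0,0,8.9],[0.05,0.0263,0.0072,0,0,0,8.9]]]'

```text
clock: 9.62
ee_pos: [0.5274, 0.2146, 0.0353]
orientation: [[0.079, 0.997, -0.001], [0.997, -0.079, -0.0], [-0.0, -0.001, -1.0]]
contact_force: [0.4, 0.2, -0.9]
gripper_width: 0.0594
grasp_force: 44.6
```

```bash
python3 go.py .5276 .2138 .0115 -4 1 .05
python3 - <<'E'
from h import *
im,d=grab("scene");u,v=proj("scene",[[.52,.21,.05]])[0].astype(int)
cv2.imwrite("pics/c3.png",cv2.resize(im[v-60:v+50,u-70:u+70,::-1],None,fx=5,fy=5,interpolation=cv2.INTER_CUBIC))
E
```

```text
clock 9.62 tcp [0.5274 0.2146 0.0353] yaw -4.6 tilt 0.04 w 0.0594 j7 -4.0 F [ 0.4  0.2 -0.9] d [ 0.0002 -0.0008 -0.0238] turn -0.6
[0.05, -0.0007, 0.0003, 0.0238, 0, 0, np.float64(-0.55)]
```

View pics/c3.png

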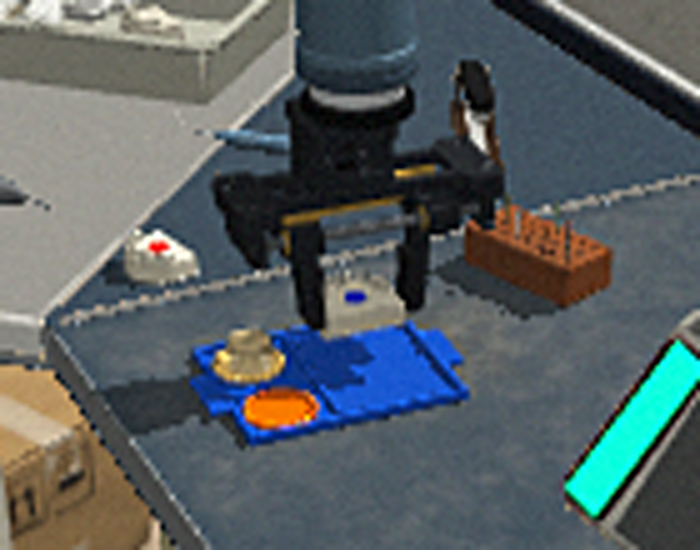

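Model A hangs level over the upper half of the bay at (360,310), heel towards the tray middle. Now I'll lower it.

carry_out --plan '[[[0.05,-0.0007,0,0.01,0,0,0],[0.05,0,0,0.008,0,0,0],[0.05,0,0,0.004,0,0,0],[0.05,0,0,0.002,0,0,0],[0.05,0,0,0,0,0,0]]]'

```text
clock: 10.3
ee_pos: [0.5278, 0.2124, 0.0118]
orientation: [[0.075, 0.997, 0.0], [0.997, -0.075, 0.0], [0.0, 0.0, -1.0]]
contact_force: [-0.1, -0.2, -0.2]
gripper_width: 0.0593
grasp_force: 44.6
```

carry_out --plan '[[[0.05,0,0,0.0005,0,0,0],[0.074,0,0,0,0,0,0],[0.074,0,0,0,0,0,0],[0.074,0,0,-0.01,0,0,0],[0.074,0,0,-0.04,0,0,0]]]'

```text
clock: 10.92
ee_pos: [0.5262, 0.2125, 0.0607]
orientation: [[0.075, 0.997, -0.003], [0.997, -0.075, -0.002], [-0.002, -0.003, -1.0]]
contact_force: [0.4, 1.1, -0.1]
gripper_width: 0.0741
grasp_force: 0.0
```

```bash
python3 go.py .4588 -.2775 .11 -95 12 .08
```

```text
clock 10.93 tcp [0.5262 0.2125 0.0607] yaw -4.3 tilt 0.21 w 0.0741 j7 -4.0 F [ 0.4  1.1 -0.1] d [-0.0674 -0.49    0.0493] turn 90.7
[0.08, -0.0411, -0.0026, -0.004, 0, 0, np.float64(7.56)]
[0.08, -0.0411, 0.0029, -0.004, 0, 0, np.float64(7.56)]
[0.08, -0.0404, 0.0083, -0.004, 0, 0, np.float64(7.56)]
[0.08, -0.039, 0.0135, -0.004, 0, 0, np.float64(7.56)]
[0.08, -0.0368, 0.0185, -0.004, 0, 0, np.float64(7.56)]
[0.08, -0.0341, 0.0232, -0.004, 0, 0, np.float64(7.56)]
[0.08, -0.0307, 0.0275, -0.004, 0, 0, np.float64(7.56)]
[0.08, -0.0269, 0.0313, -0.004, 0, 0, np.float64(7.56)]
[0.08, -0.0225, 0.0345, -0.004, 0, 0, np.float64(7.56)]
[0.08, -0.0178, 0.0372, -0.004, 0, 0, np.float64(7.56)]
[0.08, -0.0127, 0.0392, -0.004, 0, 0, np.float64(7.56)]
[0.08, -0.0074, 0.0405, -0.004, 0, 0, np.float64(7.56)]
```

carry_out --plan '[[[0.08,-0.042,-0.0104,-0.01,0,0,7.6],[0.08,-0.043,-0.0047,-0.01,0,0,7.6],[0.08,-0.0432,0.001,-0.01,0,0,7.6],[0.08,-0.0426,0.0066,-0.01,0,0,7.6],[0.08,-0.0414,0.012,-0.01,0,0,7.6]]]'

```text
clock: 11.55
ee_pos: [0.4598, 0.0068, 0.1122]
orientation: [[0.676, 0.737, 0.001], [0.737, -0.676, 0.001], [0.001, 0.0, -1.0]]
contact_force: [0.6, -0.5, -0.3]
gripper_width: 0.0801
grasp_force: 0.0
```

```bash
python3 go.py .4588 -.2775 .11 -95 7 .08
python3 - <<'E'
from h import *
d=np.load("top0.npz")["d"]
c=cams.get_calibration("top");R=np.array(c["R"]);t=np.array(c["t"])
for x,y in [(.5,-.2),(.53,-.2),(.55,-.2),(.57,-.2),(.6,-.2),(.63,-.2),(.55,-.1),(.6,-.1),(.5,-.3),(.55,-.3),(.6,-.3)]:
    u,v=proj("top",[[x,y,0]])[0];D=d[int(round(v)),int(round(u))]
    q=np.array([(u-c["cx"])/c["fx"]*D,(v-c["cy"])/c["fy"]*D,D]);print((R.T@(q-t)).round(3))
E
```

```text
clock 11.55 tcp [0.4598 0.0068 0.1122] yaw -42.5 tilt 0.07 w 0.0801 j7 -16.0 F [ 0.6 -0.5 -0.3] d [-0.001  -0.2843 -0.0022] turn 52.5
[0.08, -0.03, 0.0274, 0.0003, 0, 0, np.float64(7.5)]
[0.08, -0.0262, 0.031, 0.0003, 0, 0, np.float64(7.5)]
[0.08, -0.0219, 0.0342, 0.0003, 0, 0, np.float64(7.5)]
[0.08, -0.0173, 0.0368, 0.0003, 0, 0, np.float64(7.5)]
[0.08, -0.0123, 0.0387, 0.0003, 0, 0, np.float64(7.5)]
[0.08, -0.0072, 0.04, 0.0003, 0, 0, np.float64(7.5)]
[0.08, -0.0019, 0.0406, 0.0003, 0, 0, np.float64(7.5)]
[ 0.5   -0.2   -0.003]
[ 0.53 -0.2  -0.  ]
[ 0.549 -0.199  0.006]
[ 0.561 -0.189  0.054]
[ 0.583 -0.183  0.087]
[ 0.604 -0.177  0.114]
[ 0.543 -0.095  0.044]
[ 0.581 -0.089  0.095]
[ 0.499 -0.297  0.006]
[ 0.549 -0.298  0.002]
[ 0.585 -0.279  0.073]
```

carry_out --plan '[[[0.08,-0.03,0.0274,0,0,0,7.5],[0.08,-0.0262,0.031,0,0,0,7.5],[0.08,-0.022,0.0342,0,0,0,7.5],[0.08,-0.0173,0.0368,0,0,0,7.5],[0.08,-0.0123,0.0387,0,0,0,7.5]]]'

```text
clock: 12.18
ee_pos: [0.4604, -0.1964, 0.1118]
orientation: [[0.985, 0.173, 0.001], [0.173, -0.985, 0.001], [0.001, -0.0, -1.0]]
contact_force: [0.4, -0.4, 0.2]
gripper_width: 0.0799
grasp_force: 0.0
```

carry_out --plan '[[[0.08,-0.0072,0.04,0,0,0,7.5],[0.08,-0.002,0.0406,0,0,0,7.5],[0.08,0,0,0.02,0,0,0],[0.08,0,0,0,0,0,0]]]'

```text
clock: 12.68
ee_pos: [0.4594, -0.2752, 0.0901]
orientation: [[0.997, -0.082, -0.002], [-0.082, -0.997, 0.002], [-0.002, -0.002, -1.0]]
contact_force: [-0.1, -0.1, -0.5]
gripper_width: 0.0802
grasp_force: 0.0
```

```bash
python3 go.py .4588 -.2775 .0085 -95 1 .08
python3 - <<'E'
from meas import *
im,_=grab("top")
q=model("top",im,(.525,.23),z=.011,h=.07).astype(np.float32);r=cv2.minAreaRect(q);print(np.round(r[0],4),np.round(r[1],4),r[2])
print("blue dot ext",q.min(0),q.max(0))
cv2.imwrite("pics/t2.png",cv2.resize(rectify("top",im,.38,.62,.1,.32,.01,1000)[:,:,::-1],None,fx=2,fy=2))
E
```

```text
clock 12.68 tcp [ 0.4594 -0.2752  0.0901] yaw -94.7 tilt 0.18 w 0.0802 j7 -27.0 F [-0.1 -0.1 -0.5] d [-0.0006 -0.0023 -0.0816] turn 0.3
[0.08, -0.0002, 0.0025, 0.0816, 0, 0, np.float64(0.29)]
[0.5296 0.2343] [0.1036 0.1643] 68.15692901611328
blue dot ext [0.456  0.1605] [0.595 0.293]
```

View pics/t2.png

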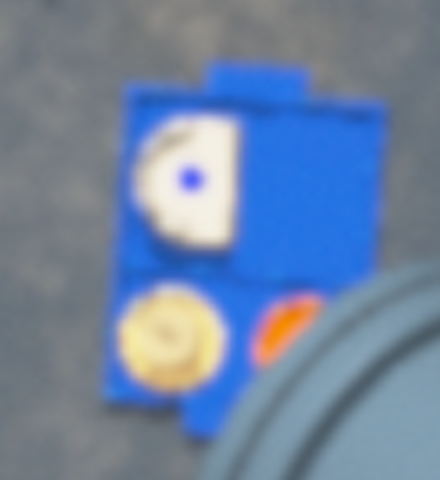

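Model A lies flat in the left half of the bay with its heel edge at column 238 (bay middle about 252) and its arch to the left wall. Now I'll grasp model B.

carry_out --plan '[[[0.08,0,0.0023,0.03,0,0,0],[0.08,0,0,0.03,0,0,0],[0.08,0,0,0.014,0,0,0],[0.08,0,0,0.0075,0,0,0],[0.05,0,0,0,0,0,0]]]' --grip_force 30

```text
clock: 13.35
ee_pos: [0.4602, -0.2788, 0.0101]
orientation: [[0.997, -0.083, 0.0], [-0.083, -0.997, -0.0], [0.0, 0.0, -1.0]]
contact_force: [0.7, 0.1, -0.3]
gripper_width: 0.0722
grasp_force: 0.0
```

carry_out --plan '[[[0.05,0,0,0,0,0,0],[0.05,0,0,0,0,0,0],[0.05,0,0,0,0,0,0],[0.05,0,0,0,0,0,0]]]'

```text
clock: 13.85
ee_pos: [0.4604, -0.279, 0.0103]
orientation: [[0.997, -0.083, 0.001], [-0.083, -0.997, 0.0], [0.001, -0.0, -1.0]]
contact_force: [-1.3, 2.9, 6.7]
gripper_width: 0.0565
grasp_force: 30.1
```

```bash
python3 - <<'E'
from h import *
im,d=grab("scene");u,v=proj("scene",[[.45,-.277,.02]])[0].astype(int);print(u,v)
a=cv2.resize(im[v-40:v+40,u-50:u+50,::-1],None,fx=4,fy=4,interpolation=cv2.INTER_CUBIC)
im0=np.load("scene0.npz")["im"]
b=cv2.resize(im0[v-40:v+40,u-50:u+50,::-1],None,fx=4,fy=4,interpolation=cv2.INTER_CUBIC)
cv2.imwrite("pics/c4.png",np.hstack([a,b]))
E
```

```text
301 263
```

View pics/c4.png

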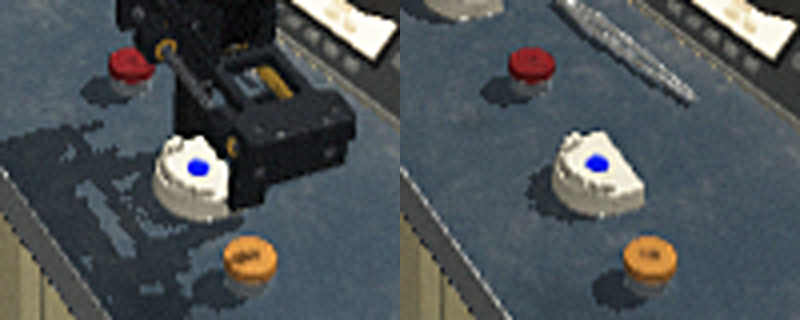

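The model hasn't moved and is gripped in its heel half, near (235,165). The contact is high, so I'll regrip 2 mm lower and slightly forward.

carry_out --plan '[[[0.075,0,0,0,0,0,0],[0.075,0,0,0,0,0,0],[0.075,-0.0025,-0.001,0.0025,0,0,0],[0.05,0,0,0,0,0,0],[0.05,0,0,0,0,0,0]]]'

```text
clock: 14.52
ee_pos: [0.4575, -0.2777, 0.0071]
orientation: [[0.997, -0.083, -0.0], [-0.083, -0.997, -0.0], [-0.0, 0.0, -1.0]]
contact_force: [-1.2, 0.6, -0.7]
gripper_width: 0.0573
grasp_force: 29.8
```

carry_out --plan '[[[0.05,0,0,0,0,0,0],[0.05,0,0,0,0,0,0],[0.05,0,0,0,0,0,0]]]'

```text
clock: 14.9
ee_pos: [0.4575, -0.2776, 0.0072]
orientation: [[0.997, -0.083, 0.0], [-0.083, -0.997, 0.0], [-0.0, -0.0, -1.0]]
contact_force: [0.1, -0.6, -0.9]
gripper_width: 0.0575
grasp_force: 29.7
```

carry_out --plan '[[[0.05,0,0,-0.004,0,0,0],[0.05,0,0,-0.01,0,0,0],[0.05,0,0,-0.014,0,0,0],[0.05,0,0,0,0,0,0]]]' --grip_force 45

```text
clock: 15.4
ee_pos: [0.4584, -0.2782, 0.0366]
orientation: [[0.997, -0.083, 0.002], [-0.083, -0.997, -0.001], [0.002, 0.001, -1.0]]
contact_force: [0.6, -0.1, -1.3]
gripper_width: 0.0575
grasp_force: 44.5
```

```bash
python3 - <<'E'
from h import *
im,d=grab("scene");u,v=proj("scene",[[.45,-.277,.04]])[0].astype(int)
cv2.imwrite("pics/c5.png",cv2.resize(im[v-40:v+40,u-50:u+50,::-1],None,fx=6,fy=6,interpolation=cv2.INTER_CUBIC))
E
python3 go.py .5252 .1798 .036 -4 13 .05
```

```text
clock 15.45 tcp [ 0.4581 -0.2778  0.036 ] yaw -94.8 tilt 0.08 w 0.0571 j7 -22.0 F [-0.1  1.1 -0.7] d [0.0671 0.4576 0.    ] turn -90.8
[0.05, 0.0022, -0.0355, -0.0, 0, 0, np.float64(-6.98)]
[0.05, 0.0065, -0.035, -0.0, 0, 0, np.float64(-6.98)]
[0.05, 0.0107, -0.0339, -0.0, 0, 0, np.float64(-6.98)]
[0.05, 0.0148, -0.0324, -0.0, 0, 0, np.float64(-6.98)]
[0.05, 0.0186, -0.0303, -0.0, 0, 0, np.float64(-6.98)]
[0.05, 0.0221, -0.0278, -0.0, 0, 0, np.float64(-6.98)]
[0.05, 0.0254, -0.0249, -0.0, 0, 0, np.float64(-6.98)]
[0.05, 0.0282, -0.0217, -0.0, 0, 0, np.float64(-6.98)]
[0.05, 0.0306, -0.0181, -0.0, 0, 0, np.float64(-6.98)]
[0.05, 0.0326, -0.0142, -0.0, 0, 0, np.float64(-6.98)]
[0.05, 0.0341, -0.0102, -0.0, 0, 0, np.float64(-6.98)]
[0.05, 0.0351, -0.0059, -0.0, 0, 0, np.float64(-6.98)]
[0.05, 0.0355, -0.0016, -0.0, 0, 0, np.float64(-6.98)]
```

View pics/c5.png

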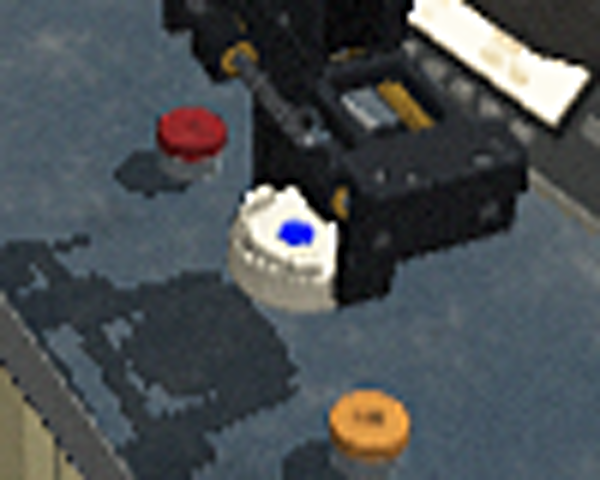

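Model B is held level at (290,250). The red pot at (190,140) is on the way, so I'll rise 15 mm before crossing it.

carry_out --plan '[[[0.05,0,0,-0.015,0,0,0],[0.05,0.0022,-0.0355,0,0,0,-7],[0.05,0.0065,-0.035,0,0,0,-7],[0.05,0.0107,-0.034,0,0,0,-7],[0.05,0.0148,-0.0324,0,0,0,-7]]]'

```text
clock: 16.08
ee_pos: [0.4783, -0.1357, 0.0509]
orientation: [[0.917, 0.398, 0.0], [0.398, -0.917, -0.0], [0.0, 0.0, -1.0]]
contact_force: [0.6, -0.3, -1.4]
gripper_width: 0.0574
grasp_force: 44.5
```

carry_out --plan '[[[0.05,0.0186,-0.0303,0,0,0,-7],[0.05,0.0221,-0.0278,0,0,0,-7],[0.05,0.0254,-0.025,0,0,0,-7],[0.05,0.0282,-0.0217,0,0,0,-7],[0.05,0.0306,-0.0181,0,0,0,-7]]]'

```text
clock: 16.7
ee_pos: [0.5038, 0.0402, 0.0509]
orientation: [[0.523, 0.852, 0.0], [0.852, -0.523, -0.0], [0.0, 0.001, -1.0]]
contact_force: [-0.3, -0.2, -1.2]
gripper_width: 0.0574
grasp_force: 44.5
```

carry_out --plan '[[[0.05,0.0326,-0.0142,0,0,0,-7],[0.05,0.034,-0.0102,0,0,0,-7],[0.05,0.035,-0.006,0,0,0,-7],[0.05,0.0355,-0.0016,0,0,0,-7],[0.05,0,0,0.012,0,0,0]]]'

```text
clock: 17.32
ee_pos: [0.5247, 0.1837, 0.0391]
orientation: [[0.06, 0.998, 0.002], [0.998, -0.06, 0.003], [0.003, 0.002, -1.0]]
contact_force: [-0.1, -0.7, -0.5]
gripper_width: 0.0572
grasp_force: 44.5
```

```bash
python3 go.py .5252 .1798 .0105 -4 1 .05
python3 - <<'E'
from h import *
im,d=grab("scene");u,v=proj("scene",[[.52,.18,.05]])[0].astype(int)
cv2.imwrite("pics/c6.png",cv2.resize(im[v-50:v+40,u-60:u+60,::-1],None,fx=6,fy=6,interpolation=cv2.INTER_CUBIC))
E
```

```text
clock 17.32 tcp [0.5247 0.1837 0.0391] yaw -3.5 tilt 0.2 w 0.0572 j7 1.0 F [-0.1 -0.7 -0.5] d [ 0.0005 -0.0039 -0.0286] turn 0.5
[0.05, -0.004, 0.0007, 0.0286, 0, 0, np.float64(0.54)]
```

View pics/c6.png

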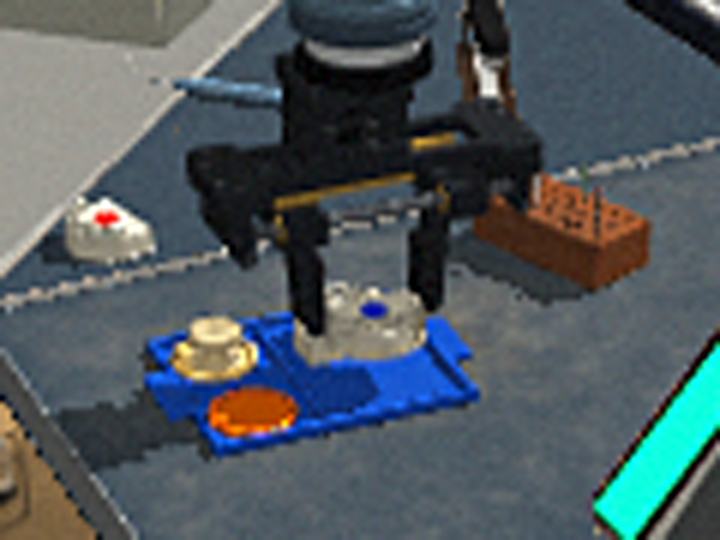

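Model B hangs level over the lower half of the bay at (370,320), arch outwards. Now I'll shift 4 mm away from model A and lower it.

carry_out --plan '[[[0.05,-0.004,0.0005,0,0,0,0],[0.05,0,0,0.012,0,0,0],[0.05,0,0,0.01,0,0,0],[0.05,0,0,0.004,0,0,0],[0.05,0,0,0.001,0,0,0]]]'

```text
clock: 18.0
ee_pos: [0.5237, 0.1757, 0.0111]
orientation: [[0.066, 0.998, -0.001], [0.998, -0.066, -0.0], [-0.0, -0.001, -1.0]]
contact_force: [-1.6, -0.2, 5.8]
gripper_width: 0.0574
grasp_force: 44.9
```

```bash
python3 go.py .5252 .1798 .0105 -4 1 .05
```

```text
clock 18.0 tcp [0.5237 0.1757 0.0111] yaw -3.8 tilt 0.04 w 0.0574 j7 2.0 F [-1.6 -0.2  5.8] d [ 0.0015  0.0041 -0.0006] turn 0.2
[0.05, 0.0042, 0.0012, 0.0006, 0, 0, np.float64(0.2)]
```

carry_out --plan '[[[0.05,0,0,-0.003,0,0,0],[0.05,0.004,0.001,0,0,0,0],[0.05,0,0,0.003,0,0,0],[0.05,0,0,0,0,0,0]]]'

```text
clock: 18.5
ee_pos: [0.5249, 0.1799, 0.0109]
orientation: [[0.066, 0.998, -0.0], [0.998, -0.066, -0.0], [-0.0, -0.0, -1.0]]
contact_force: [0.2, -0.1, -1.2]
gripper_width: 0.0572
grasp_force: 44.5
```

carry_out --plan '[[[0.074,0,0,0,0,0,0],[0.074,0,0,0,0,0,0],[0.074,0,0,-0.01,0,0,0],[0.074,0,0,-0.04,0,0,0],[0.07,0,0,-0.04,0,0,0]]]'

```text
clock: 19.12
ee_pos: [0.5251, 0.1796, 0.1027]
orientation: [[0.066, 0.998, -0.0], [0.998, -0.066, -0.0], [-0.0, -0.0, -1.0]]
contact_force: [0.2, 0.4, 0.1]
gripper_width: 0.0702
grasp_force: 0.0
```

```bash
python3 go.py .4310 -.359 .1 -45 13 .065
```

```text
clock 19.12 tcp [0.5251 0.1796 0.1027] yaw -3.8 tilt 0.01 w 0.0702 j7 -3.0 F [0.2 0.4 0.1] d [-0.0941 -0.5386 -0.0027] turn 41.2
[0.065, -0.0418, -0.0045, 0.0002, 0, 0, np.float64(3.17)]
[0.065, -0.042, -0.0022, 0.0002, 0, 0, np.float64(3.17)]
[0.065, -0.0421, 0.0002, 0.0002, 0, 0, np.float64(3.17)]
[0.065, -0.042, 0.0025, 0.0002, 0, 0, np.float64(3.17)]
[0.065, -0.0418, 0.0048, 0.0002, 0, 0, np.float64(3.17)]
[0.065, -0.0415, 0.0071, 0.0002, 0, 0, np.float64(3.17)]
[0.065, -0.041, 0.0094, 0.0002, 0, 0, np.float64(3.17)]
[0.065, -0.0404, 0.0116, 0.0002, 0, 0, np.float64(3.17)]
[0.065, -0.0397, 0.0139, 0.0002, 0, 0, np.float64(3.17)]
[0.065, -0.0389, 0.016, 0.0002, 0, 0, np.float64(3.17)]
[0.065, -0.0379, 0.0182, 0.0002, 0, 0, np.float64(3.17)]
[0.065, -0.0369, 0.0202, 0.0002, 0, 0, np.float64(3.17)]
[0.065, -0.0357, 0.0222, 0.0002, 0, 0, np.float64(3.17)]
```

carry_out --plan '[[[0.065,-0.042,-0.0045,0,0,0,0],[0.065,-0.042,-0.0045,0,0,0,0],[0.065,-0.042,-0.0045,0,0,0,0],[0.065,-0.042,-0.0045,0,0,0,0],[0.065,-0.042,-0.0045,0,0,0,0]]]' --grip_force 20

```text
clock: 19.75
ee_pos: [0.4889, -0.0296, 0.102]
orientation: [[0.066, 0.998, 0.001], [0.998, -0.066, 0.0], [0.0, 0.001, -1.0]]
contact_force: [0.6, 0.5, -0.8]
gripper_width: 0.065
grasp_force: 0.0
```

carry_out --plan '[[[0.065,-0.042,-0.0045,0,0,0,0],[0.065,-0.042,-0.0045,0,0,0,0],[0.065,-0.042,-0.0045,0,0,0,0],[0.065,-0.042,-0.0045,0,0,0,0],[0.065,-0.042,-0.0045,0,0,0,0]]]'

```text
clock: 20.38
ee_pos: [0.4525, -0.2378, 0.102]
orientation: [[0.066, 0.998, 0.001], [0.998, -0.066, -0.0], [-0.0, 0.001, -1.0]]
contact_force: [-0.0, -0.6, 0.7]
gripper_width: 0.0649
grasp_force: 0.0
```

carry_out --plan '[[[0.065,-0.042,-0.0045,0,0,0,0],[0.065,-0.042,-0.0045,0,0,0,0],[0.065,-0.04,-0.0045,0,0,0,0],[0.065,0,0,0.02,0,0,0],[0.065,0,0,0,0,0,0]]]'

```text
clock: 21.0
ee_pos: [0.4302, -0.3576, 0.0801]
orientation: [[0.066, 0.998, -0.002], [0.998, -0.066, 0.002], [0.002, -0.002, -1.0]]
contact_force: [0.4, 1.1, -0.1]
gripper_width: 0.0649
grasp_force: 0.0
```

```bash
python3 go.py .4310 -.359 .009 -4 1 .065
python3 - <<'E'
from meas import *
im,_=grab("scene");print(disc("scene",im,(8,150,120),(17,255,255),.021,(.43,-.36)))
im,_=grab("top")
cv2.imwrite("pics/t3.png",cv2.resize(rectify("top",im,.38,.62,.1,.32,.01,1000)[:,:,::-1],None,fx=2,fy=2))
E
```

```text
clock 21.0 tcp [ 0.4302 -0.3576  0.0801] yaw -3.8 tilt 0.19 w 0.0649 j7 56.0 F [ 0.4  1.1 -0.1] d [ 0.0008 -0.0014 -0.0711] turn 0.2
[0.065, -0.0015, 0.0011, 0.0711, 0, 0, np.float64(0.22)]
[array([ 0.43077299, -0.35919028])]
```

View pics/t3.png

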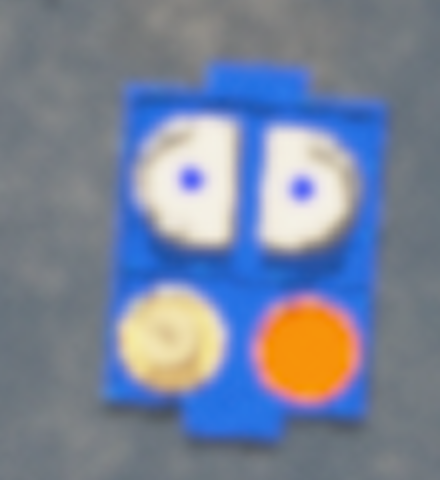

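Both models are in the bay, with heel edges at columns 240 and 260 and arches to the outer walls. Now I'll take the orange pot.

carry_out --plan '[[[0.065,-0.001,0.001,0.03,0,0,0],[0.065,0,0,0.02,0,0,0],[0.065,0,0,0.014,0,0,0],[0.065,0,0,0.006,0,0,0],[0.02,0,0,0,0,0,0]]]'

```text
clock: 21.72
ee_pos: [0.4318, -0.3602, 0.0112]
orientation: [[0.066, 0.998, -0.0], [0.998, -0.066, 0.0], [0.0, -0.0, -1.0]]
contact_force: [0.2, -0.3, 0.2]
gripper_width: 0.0573
grasp_force: 0.0
```

carry_out --plan '[[[0.02,0,0,0,0,0,0],[0.02,0,0,0,0,0,0],[0.02,0,0,0,0,0,0],[0.02,0,0,0,0,0,0]]]'

```text
clock: 22.22
ee_pos: [0.4321, -0.3603, 0.0116]
orientation: [[0.066, 0.998, 0.001], [0.998, -0.066, -0.0], [-0.0, 0.001, -1.0]]
contact_force: [-0.4, -0.4, 3.8]
gripper_width: 0.0295
grasp_force: 20.0
```

```bash
python3 go.py .4452 .1684 .08 -4 13 .02|sed -n 1,2p
```

```text
clock 22.23 tcp [ 0.4321 -0.3603  0.0116] yaw -3.8 tilt 0.03 w 0.0295 j7 59.0 F [-0.4 -0.4  3.8] d [0.0131 0.5287 0.0684] turn 0.2
[0.02, 0.0406, -0.0017, -0.0053, 0, 0, np.float64(0.02)]
```

carry_out --plan '[[[0.02,0,0,-0.03,0,0,0],[0.02,0,0,-0.04,0,0,0],[0.02,0.0405,-0.0017,0,0,0,0],[0.02,0.0405,-0.0017,0,0,0,0],[0.02,0.0405,-0.0017,0,0,0,0]]]'

```text
clock: 22.85
ee_pos: [0.4348, -0.2373, 0.0813]
orientation: [[0.066, 0.998, 0.0], [0.998, -0.066, 0.0], [0.0, 0.0, -1.0]]
contact_force: [-0.2, 0.0, 0.4]
gripper_width: 0.0294
grasp_force: 20.0
```

carry_out --plan '[[[0.02,0.0405,-0.0017,0,0,0,0],[0.02,0.0405,-0.0017,0,0,0,0],[0.02,0.0405,-0.0017,0,0,0,0],[0.02,0.0405,-0.0017,0,0,0,0],[0.02,0.0405,-0.0017,0,0,0,0]]]'

```text
clock: 23.48
ee_pos: [0.4397, -0.0347, 0.0813]
orientation: [[0.066, 0.998, 0.0], [0.998, -0.066, 0.0], [0.0, 0.0, -1.0]]
contact_force: [-0.4, -0.2, -0.5]
gripper_width: 0.0297
grasp_force: 20.0
```

carry_out --plan '[[[0.02,0.0405,-0.0017,0,0,0,0],[0.02,0.0405,-0.0017,0,0,0,0],[0.02,0.0405,-0.0017,0,0,0,0],[0.02,0.0405,-0.0017,0,0,0,0],[0.02,0.0405,-0.0017,0,0,0,0]]]'

```text
clock: 24.1
ee_pos: [0.4444, 0.168, 0.0813]
orientation: [[0.066, 0.998, 0.0], [0.998, -0.066, 0.0], [0.0, 0.0, -1.0]]
contact_force: [0.5, 0.1, -0.7]
gripper_width: 0.0294
grasp_force: 20.0
```

carry_out --plan '[[[0.02,0,0,0,0,0,0],[0.02,0,0,0,0,0,0]]]'

```text
clock: 24.35
ee_pos: [0.4444, 0.1659, 0.0812]
orientation: [[0.066, 0.998, -0.0], [0.998, -0.066, -0.001], [-0.001, -0.0, -1.0]]
contact_force: [-0.1, 0.1, -0.5]
gripper_width: 0.0297
grasp_force: 20.0
```

```bash
python3 go.py .4452 .1684 .0148 -4 1 .02
```

```text
clock 24.35 tcp [0.4444 0.1659 0.0812] yaw -3.8 tilt 0.04 w 0.0297 j7 -1.0 F [-0.1  0.1 -0.5] d [ 0.0008  0.0025 -0.0664] turn 0.2
[0.02, 0.0026, 0.0006, 0.0664, 0, 0, np.float64(0.21)]
```

carry_out --plan '[[[0.02,0.002,0.0005,0.03,0,0,0],[0.02,0,0,0.02,0,0,0],[0.02,0,0,0.011,0,0,0],[0.02,0,0,0.0055,0,0,0],[0.02,0,0,0,0,0,0]]]'

```text
clock: 24.98
ee_pos: [0.4455, 0.168, 0.0149]
orientation: [[0.067, 0.998, 0.0], [0.998, -0.067, -0.0], [-0.0, 0.0, -1.0]]
contact_force: [0.1, 0.5, 0.4]
gripper_width: 0.0296
grasp_force: 20.0
```

carry_out --plan '[[[0.045,0,0,0,0,0,0],[0.045,0,0,0,0,0,0],[0.045,0,0,-0.01,0,0,0],[0.045,0,0,-0.04,0,0,0],[0.045,0,0,-0.06,0,0,0]]]'

```text
clock: 25.6
ee_pos: [0.4443, 0.1682, 0.1257]
orientation: [[0.066, 0.998, -0.002], [0.998, -0.066, -0.001], [-0.002, -0.002, -1.0]]
contact_force: [0.7, 0.3, -0.3]
gripper_width: 0.0453
grasp_force: 0.0
```

carry_out --plan '[[[0.045,-0.05,0,-0.02,0,0,0],[0.045,-0.055,0,0,0,0,0],[0.045,-0.055,0,0,0,0,0],[0.045,-0.055,0,0,0,0,0],[0.045,0,0,0,0,0,0]]]'

```text
clock: 26.22
ee_pos: [0.4304, -0.0501, 0.1456]
orientation: [[0.074, 0.997, 0.001], [0.997, -0.074, -0.001], [-0.001, 0.001, -1.0]]
contact_force: [0.3, 0.9, -0.7]
gripper_width: 0.0449
grasp_force: 0.0
```

```bash
python3 - <<'E'
from h import *
a,_=grab("top");b,_=grab("scene")
A=cv2.resize(rectify("top",a,.38,.62,.1,.46,.01,1000)[:,:,::-1],None,fx=1.3,fy=1.3)
u,v=proj("scene",[[.5,.25,.02]])[0].astype(int)
B=cv2.resize(b[v-35:v+40,u-60:u+57,::-1],(468,300),interpolation=cv2.INTER_CUBIC)
cv2.imwrite("pics/f.png",np.vstack([A[:,:468],B]))
E
```

```text
(no output)
```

View pics/f.png

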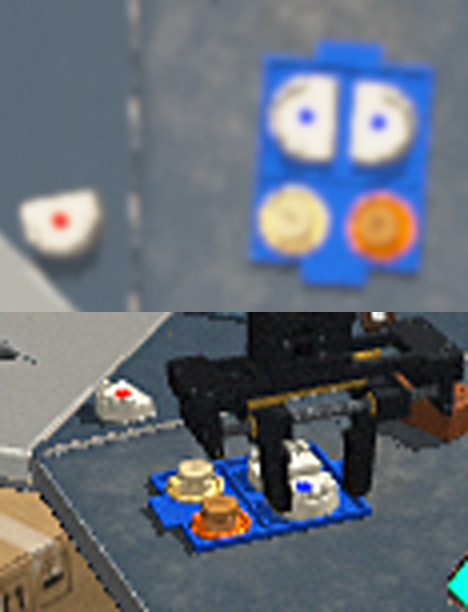

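The final view shows both pots upright in their own rings at (293,220) and (381,227) and both models flat at (305,118) and (380,122). The red-dot model has not moved. The gripper is clear, so I'll hand the job in.

```bash
python3 -c "
from plant import order; print(order.close_job())"
```

```text
the job is handed in; nothing more can be done
None
```

The blue-dot case is packed and handed in at about 26 s: the last pictures show both models flat in the bay with heels together, the cream and orange pots upright in their own rings, and nothing from the red case was touched; the hand-in returned no verdict.

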